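# Gather the bushings in the tote's red corner for counting

## Robot

A 6-joint arm with a two-finger parallel gripper is mounted at the origin on the work surface. World frame = base frame: x ahead of the robot, y to its left, z up, the work surface at z = 0. Lengths are in m, angles in rad, forces in N, time in s.
With the tool pointing down it reaches from about 0.375 to 0.975 m from the base axis. Payload 3.8 kg.
Tool frame: the origin (TCP) lies on the centre line of the jaws, within the pads' length; the fingertips stand 17 mm ahead of it and the grasp point (between the pads) lies 2 mm behind it (bot.tip_extent is the distance from the TCP to the fingertips, in m); z points along the fingers, y is the line along which they close (so a half turn about z gives the same grasp; the last joint's range is limited). The gripper opens to 85 mm and grips with 20 to 120 N. Pads are 22 mm wide; open, the fingers measure 114 mm over their backs; the gripper's body (76 mm by 85 mm) begins 54 mm behind the grasp point. The pads swing forward as they close: fully open they stand 13 mm farther back than shut.
Start: joints at [1.102, 0.264, 1.604, -0, 1.274, -0.037], TCP at [0.282, 0.613, 0.212] pointing down, gripper open.
Joint ranges: [-2.63, 2.63], [-0.94, 2.18], [0.31, 2.57], [-1.31, 4.45], [0, 2.66], [-2.55, 2.55]. Speed limits (rad/s): [2.57, 2.57, 3.14, 3.14, 3.14, 3.14].

## Interface

Orientations are given as a rotation vector (axis times angle).
In Python, from workcell import readout, read_camera, finish_job, bot gives the robot as it stands.
- The arm moves only by the tool jog_arm, never from a script. Its argument "deltas" is one flat list of numbers, 7 for each row, row after row: the shift along the tool's x, y, z in m, then the turn, a rotation vector about the tool's x, y, z in degrees, then the gripper command: -1 is shut, 1 is fully open, values between are in proportion. A call has 1 to 8 rows; each row is the pose to reach, as a shift and turn from the pose commanded when the call began, along the tool's axes at that moment; what a row does not reach only later rows make up. A row lasts 1/10 s, in which the tool goes at most 50 mm and 8.59 degrees, less where a joint would pass 70% of its speed; a pose out of reach is approached as far as the arm can. A call with a gripper value outside its range is refused whole. The fingers move at their own pace and stop on an object; "squeeze" is the grip in N (left out, the last holds). Time passes only in rows, so rows that repeat a pose let the fingers close. It gives the time, the measured TCP pose, the force, the opening and the grip force at its end, in the units of the state.
- readout.read_state(): the state, without advancing time (a new reading comes with each control period).
- read_camera(name): name is "side" or "top"; returns a dict with "color" (400x640x3 uint8, blue, green, red), "fx", "fy", "cx", "cy" (pixels), "dist" ([k1, k2, p1, p2, k3] as OpenCV has them; the pictures are not rectified), "origin" and "attitude" of the camera in the world. Camera axes: x right, y down, z forward; pixel columns grow to the right and rows downward; lengths in m; the calibration is good to about 2 mm. A picture is of the moment at which its call begins. There is no depth.
- finish_job(): hands the job in; it is judged then, once.
The state is a dict: "time": time; "q": joint angles; "joint_vel": joint speeds; "joint_torque": joint torques, N m; "tool_pos": TCP position; "tcp_rot": TCP orientation; "wrist_force": force on the tool from outside, world axes, zero at the start; "torque": the same for the moment, N m; "width": opening from 0.0 (shut) to 1.0 (fully open); "grip_force": force on a finger pad.
Only numpy, scipy, OpenCV 4.12 (cv2) and the standard library are available. Lean on these libraries where they do the work, as an engineer would, in place of code of your own. Each camera call takes 0.05 s, during which the arm holds its last target. There are 200 camera calls.

## Task

Pick up the blue tote by its yellow carrying bar, hold it clear of the bench with its red corner above the round white count mat, and tilt it down towards the red corner until all four brass bushings have slid together into that corner. Finish holding it there in the gripper, tilted and still, so that they can be counted: do not put it down or let go. Spill nothing and leave the wheel, the micrometer and the dial gauge where they are.

Things in the scene. Friction and masses are not known exactly. Their poses are not given: they have to be found in the camera images.
- tote: Loose blue open plastic tote, about 0.3 kg, at any yaw. Outside 178 (its x) x 133 (its y) mm, 45 mm high, walls and floor 4 mm. Origin: centre of the underside; z up. The +x, +y corner is red. A yellow carrying bar spans the middle of the mouth along x on two end posts: 186 mm long, 14 mm wide, underside 93 mm and top 107 mm above the tote's underside.
- tote_handle (a point): Middle of the yellow carrying bar, on its centre line, 100 mm above the tote's underside; axes as the tote's. Grip here from above, fingers closing along the tote's y (across the 14 mm); it slides and turns little in a grip of 80 N.
- tote_corner (a point): The red corner: inner corner of the tote's floor where the +x and +y walls meet, at (85, 62.5, 4) mm in the tote's frame.
- count_mat: Round white mat, 200 mm in diameter and 3 mm thick, fixed on the bench. Origin: centre of its underside.
- wheel: Bystander: machined aluminium wheel, an open ring 124 mm across and 60 mm high. Origin: centre of the underside.
- micrometer: Bystander: blue C-frame micrometer lying flat, about 165 x 80 mm, 14 mm high. Origin: in the middle of the C, on the bench.
- dial_gauge: Bystander: round dial gauge lying face up, 58 mm across with a stem along its y (106 mm over all), 19 mm high. Origin: centre of the underside.
- bushing1: The first of four equal smooth brass bushings, upright cylinders 22 mm in diameter and 16 mm high, about 35 g, loose on the tote's floor away from the red corner. Origin: centre of its underside. They begin to slide at a tilt of roughly 7 to 11 degrees, and need some 20 to 25 degrees towards the corner to slide on along a wall.
- bushing2: The second of four equal smooth brass bushings, upright cylinders 22 mm in diameter and 16 mm high, about 35 g, loose on the tote's floor away from the red corner. Origin: centre of its underside. They begin to slide at a tilt of roughly 7 to 11 degrees, and need some 20 to 25 degrees towards the corner to slide on along a wall.
- bushing3: The third of four equal smooth brass bushings, upright cylinders 22 mm in diameter and 16 mm high, about 35 g, loose on the tote's floor away from the red corner. Origin: centre of its underside. They begin to slide at a tilt of roughly 7 to 11 degrees, and need some 20 to 25 degrees towards the corner to slide on along a wall.
- bushing4: The fourth of four equal smooth brass bushings, upright cylinders 22 mm in diameter and 16 mm high, about 35 g, loose on the tote's floor away from the red corner. Origin: centre of its underside. They begin to slide at a tilt of roughly 7 to 11 degrees, and need some 20 to 25 degrees towards the corner to slide on along a wall.

How it is judged:
By the outcome, as a careful person would: the job done as asked, in the order asked, and still so for the second after the job is handed in, while the arm keeps its last pose, push and grip.
It also fails if it takes over 40 s, if anything falls off the work surface, if the arm or the gripper's body presses on something with over 40 N, if the wrist force passes 120 N, or if a joint passes its speed limit or range.

## Working session

There is one attempt and no reset: what is moved stays moved. The work goes in short steps, Python scripts to look and compute and a tool call to move; the robot and the scene stay as the last step left them, time stands still between calls to the robot, and variables do not carry over. Pictures are saved under pics/ and viewed, at most 10 in all, crops included, and the job is handed in when it is done.

Besides the shell and the picture viewer there is one more tool, called after ">>>" as name(argument=value, ...) on one line, values as JSON. jog_arm: Moves the arm, as the interface text tells. Its arguments: {"type":"object","properties":{"deltas":{"type":"array"},"squeeze":{"type":"number"}},"required":["deltas"]}

```bash
mkdir -p pics; cat > h.py <<'E'
import numpy as np, cv2
from scipy.spatial.transform import Rotation as R
from workcell import readout, read_camera, finish_job, bot
def snap(name,f):
    c=read_camera(name); cv2.imwrite('pics/'+f,c['color']); return c
def att(c):
    a=np.array(c['attitude'],float)
    return a if a.shape==(3,3) else R.from_rotvec(a).as_matrix()
def K(c): return np.array([[c['fx'],0,c['cx']],[0,c['fy'],c['cy']],[0,0,1.]])
def world(c,px,z):
    p=cv2.undistortPoints(np.array(px,float).reshape(-1,1,2),K(c),np.array(c['dist'],float)).reshape(-1,2)
    d=np.c_[p,np.ones(len(p))]@att(c).T; o=np.array(c['origin'])
    return o+d*((z-o[2])/d[:,2])[:,None]
def proj(c,P):
    A=att(c).T; return cv2.projectPoints(np.array(P,float).reshape(-1,1,3),cv2.Rodrigues(A)[0],-A@np.array(c['origin']),K(c),np.array(c['dist'],float))[0].reshape(-1,2)
E
python3 - <<'E'
from h import *
for n in('top','side'):
    c=snap(n,n+'0.png'); print(n,c['origin'],c['attitude'],c['fx'])
print(readout.read_state())
E
```

```text
top [0.39633622 0.00509524 1.0949914 ] [-2.11164479  2.13645336 -0.18671168] 445.0829031427979
side [ 0.51570371 -0.95752083  0.82657786] [-2.22221866  0.0511914  -0.05077004] 507.14272437399904
{'time': 0.1, 'q': array([ 1.10211316e+00,  2.64687297e-01,  1.60530290e+00, -3.21849213e-05,
        1.27373807e+00, -3.69064642e-02]), 'joint_vel': array([-1.94245051e-04, -1.81822886e-03, -1.12674792e-03,  1.82499307e-03,
       -1.80354964e-05, -1.89952445e-03]), 'joint_torque': array([-4.67990787e-05, -5.16708934e+01, -3.68588877e+01, -6.81925803e-05,
        6.26421926e-03, -2.06829054e-05]), 'tool_pos': array([0.28215587, 0.61237712, 0.21124486]), 'tcp_rot': array([-0.67285412, -3.06817412,  0.00325956]), 'wrist_force': array([0.21607814, 0.09235196, 0.91613481]), 'torque': array([-0.03759611,  0.02969463,  0.00993907]), 'grip_force': 0.0, 'width': 0.99793074795465}
```

View pics/top0.png

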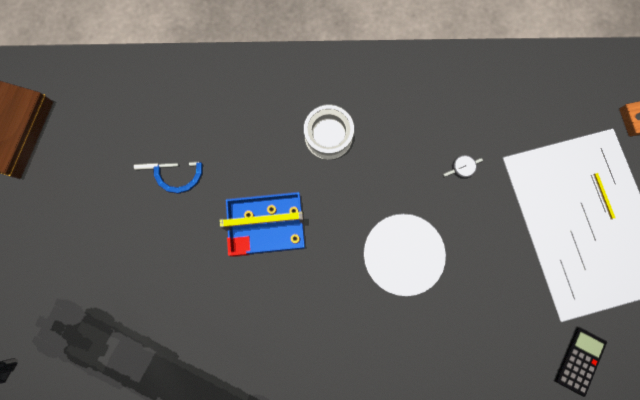

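View pics/side0.png

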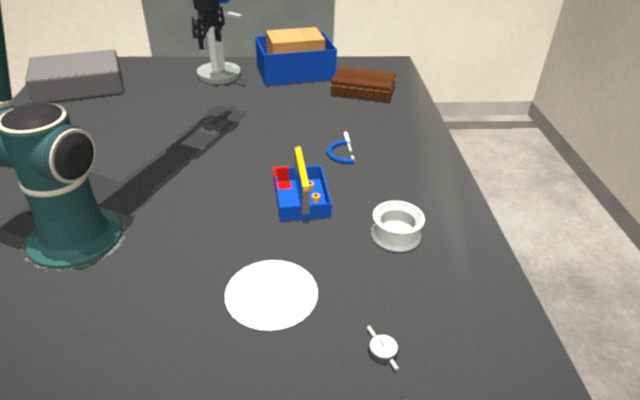

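The top view shows the bar from (220,223) to (301,217), the red corner at about (231,254) at the tote's +y/-x world side, and the mat at (405,255). The bushings are at (249,215), (271,210), (294,211) and (295,239). The wheel is at (329,131). The side view agrees.

```bash
python3 - <<'E'
from h import *
c=read_camera('top'); im=c['color']; hsv=cv2.cvtColor(im,cv2.COLOR_BGR2HSV)
def sub(m,x0,x1,y0,y1):
    k=np.zeros(m.shape,np.uint8);k[y0:y1,x0:x1]=m[y0:y1,x0:x1];return k
y=sub(cv2.inRange(hsv,(24,180,120),(34,255,255)),200,320,205,232)
n,l,s,_=cv2.connectedComponentsWithStats(y);i=1+np.argmax(s[1:,4])
pts=np.argwhere(l==i)[:,::-1]; r=cv2.minAreaRect(pts.astype(np.float32)); print('bar',r)
b=cv2.boxPoints(r);bw=world(c,b,.107);print(bw[:,:2], bw.mean(0))
a=world(c,[[r[0][0]-30,0],[0,0]],.107)
e=sorted([(np.linalg.norm(bw[i]-bw[(i+1)%4]),i) for i in range(4)])[-1]; d=bw[e[1]]-bw[(e[1]+1)%4]; d*=np.sign(d[1]); yaw=np.arctan2(d[1],d[0]); print('len',e[0],'yaw',np.degrees(yaw))
w=sub(cv2.inRange(hsv,(0,0,200),(180,40,255)),355,455,205,305);p=np.argwhere(w)[:,::-1]
(u,v),rad=cv2.minEnclosingCircle(p.astype(np.float32));mat=world(c,[[u,v]],.003)[0];print('mat',mat,rad)
x=R.from_euler('z',yaw);t=bw.mean(0)*[1,1,0]
P=[[sx*.089,sy*.0665,.045] for sx in(1,-1) for sy in(1,-1)];print('proj rim',proj(c,x.apply(P)+t))
print('wheel',world(c,[[329,131]],.06),'gauge',world(c,[[465,167]],.019))
v=im.copy()
s=cv2.resize(im[170:280,190:340],None,fx=5,fy=5,interpolation=cv2.INTER_CUBIC)
for q in proj(c,x.apply(P+[[.085,.0625,.004],[0,0,.107],[.093,0,.107],[-.093,0,.107]])+t): cv2.circle(s,tuple(int(k) for k in (q-[190,170]+.5)*5),4,(255,255,255),1)
cv2.imwrite('pics/z.png',s)
st=readout.read_state();Rt=R.from_rotvec(st['tcp_rot']);print(Rt.as_matrix().round(3))
E
```

```text
bar ((260.31256103515625, 218.28614807128906), (7.657458305358887, 75.42518615722656), 83.75808715820312)
[[0.5493029  0.22369938]
 [0.56595128 0.05501398]
 [0.54858685 0.05319532]
 [0.53202371 0.22135847]] [0.54896619 0.13831679 0.107     ]
len 0.16950496518002484 yaw 95.63654433797308
mat [ 0.47067908 -0.20056155  0.003     ] 41.31113815307617
proj rim [[228.66172274 254.12934702]
 [224.60432656 199.05587472]
 [303.81887468 245.83858414]
 [298.10127375 191.05385842]]
wheel [[ 0.76944804 -0.02029546  0.06      ]] gauge [[ 0.68566542 -0.35883134  0.019     ]]
[[-0.908  0.418 -0.001]
 [ 0.418  0.908 -0.002]
 [ 0.    -0.002 -1.   ]]
```

View pics/z.png

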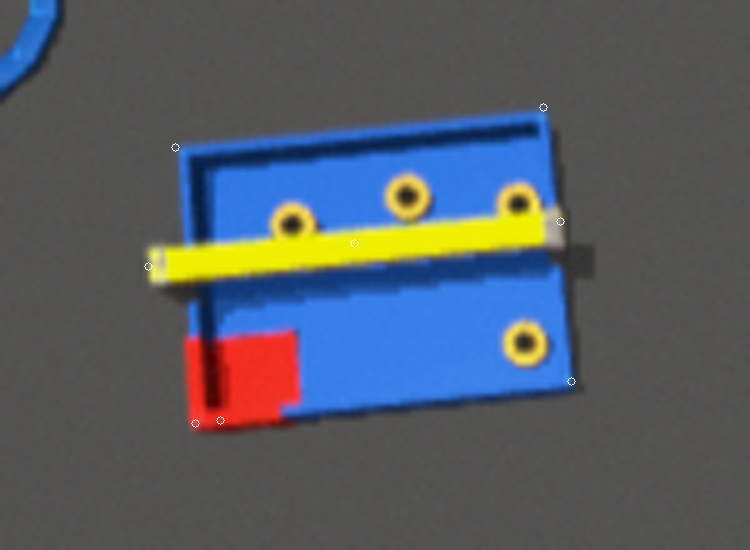

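The crop shows the tote rim corners at crop pixels (180,148), (546,111), (573,386) and (190,430), and the bar ends at (148,266) and (564,227). The bar's grey end caps were missed by my mask, so I'll fit the pose to these points.

```bash
python3 - <<'E'
from h import *
from scipy.optimize import least_squares
c=read_camera('top')
px=np.array([[190,430],[180,148],[573,386],[546,111],[149,266],[564,227]])/5-.5+[190,170]
P=np.array([[.089,.0665,.045],[.089,-.0665,.045],[-.089,.0665,.045],[-.089,-.0665,.045],[.093,0,.107],[-.093,0,.107]])
f=lambda v:(proj(c,R.from_euler('z',v[2]).apply(P)+[v[0],v[1],0])-px).ravel()
s=least_squares(f,[.55,.138,1.66]);print(s.x,np.degrees(s.x[2]),s.fun.round(1))
x,y,w=s.x
yt=np.array([-np.sin(w),np.cos(w),0])
st=readout.read_state();Rt=R.from_rotvec(st['tcp_rot'])
for sg in(1,-1):
    Y=sg*yt;Z=np.array([0,0,-1.]);T=R.from_matrix(np.c_[np.cross(Y,Z),Y,Z])
    print(sg,'rot',np.degrees((Rt.inv()*T).as_rotvec()))
print('shift to z .22',Rt.inv().apply(np.array([x,y,.22])-st['tool_pos']))
E
```

```text
[0.54738584 0.13767896 1.65838994] 95.01874420310676 [ 1.1 -1.1 -0.4  0.2 -0.3  0.2  0.   0.3  0.   0.3 -0.5 -0. ]
1 rot [-4.55540099e-02 -9.14444562e-02 -1.19758979e+02]
-1 rot [-7.92857657e-02  3.94970314e-02  6.02409838e+01]
shift to z .22 [-0.43955964 -0.32039541 -0.00795138]
```

>>> jog_arm(deltas=[-0.02,-0.015,0,0,0,3,1,-0.055,-0.04,0,0,0,7,1,-0.092,-0.067,0,0,0,12,1,-0.128,-0.093,0,0,0,17,1,-0.165,-0.12,0,0,0,22,1,-0.2,-0.146,0,0,0,27,1,-0.235,-0.171,0,0,0,32,1,-0.27,-0.197,0,0,0,37,1])

```text
time: 1.0
tool_pos: [0.4458, 0.3195, 0.2125]
tcp_rot: [1.616, 2.694, 0.0]
wrist_force: [0.1, -0.4, 0.8]
width: 0.999
grip_force: 0.0
```

```bash
cat > g.py <<'E'
from h import *
w=1.6584;yt=np.array([-np.sin(w),np.cos(w),0]);Y=-yt;Z=np.array([0,0,-1.])
T=R.from_matrix(np.c_[np.cross(Y,Z),Y,Z])
st=readout.read_state();Rt=R.from_rotvec(st['tcp_rot'])
print(st['time'],st['tool_pos'],st['q'].round(2),'w',st['width'],st['grip_force'],st['wrist_force'])
print('rot',np.degrees((Rt.inv()*T).as_rotvec()),'shift',Rt.inv().apply(np.array([.5474,.1377,.18])-st['tool_pos']))
E
python3 g.py
```

```text
1.0 [0.44576808 0.31948239 0.2124605 ] [ 0.58  0.02  1.88 -0.    1.24  0.09] w 0.9985462003429529 0.0 [ 0.05438362 -0.38048077  0.84341492]
rot [ 1.17591600e-02 -3.38913091e-03  2.30443893e+01] shift [-0.20822292  0.00415561  0.03245787]
```

>>> jog_arm(deltas=[-0.035,0,0,0,0,4,1,-0.075,0.001,0,0,0,8,1,-0.115,0.002,0.005,0,0,13,1,-0.15,0.003,0.015,0,0,17,1,-0.18,0.004,0.025,0,0,21,1,-0.2,0.004,0.03,0,0,23,1,-0.208,0.004,0.032,0,0,23,1,-0.208,0.004,0.032,0,0,23,1])

```text
time: 1.8
tool_pos: [0.5472, 0.1391, 0.18]
tcp_rot: [-2.118, -2.32, 0.001]
wrist_force: [-0.8, -0.1, 0.9]
width: 1.001
grip_force: 0.0
```

```bash
python3 g.py; python3 - <<'E'
from h import *
a=read_camera('side')['color'];b=read_camera('top')['color']
cv2.imwrite('pics/c1.png',np.hstack([cv2.resize(a[100:240,220:380],None,fx=2.5,fy=2.5),cv2.resize(b[150:290,180:340],None,fx=2.5,fy=2.5)]))
E
```

```text
1.8 [0.5472312  0.13912525 0.17999711] [0.2  0.08 1.88 0.   1.18 0.11] w 1.0013480258935956 0.0 [-0.79206195 -0.14147946  0.85776733]
rot [-0.0570304  -0.00235527  0.19362582] shift [-1.43468861e-03  3.86015808e-05 -2.98507763e-06]
```

View pics/c1.png

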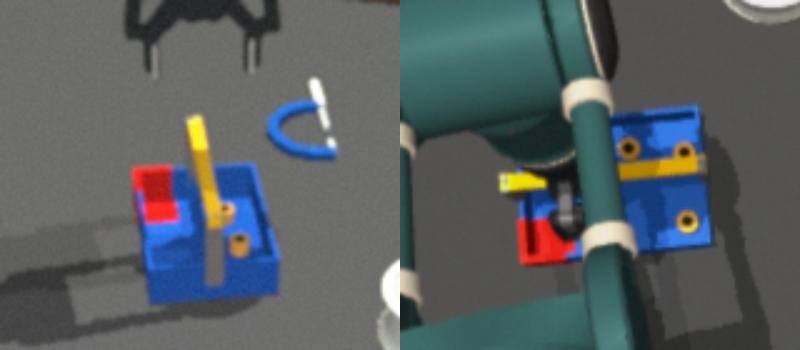

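The side view shows the open fingers (about 152 and 250 px in the crop) straddling the bar, and the tote is unmoved. Next I descend 82 mm and close.

>>> jog_arm(deltas=[0,0,0.025,0,0,0,1,0,0,0.055,0,0,0,1,0,0,0.075,0,0,0,1,0,0,0.082,0,0,0,1,0,0,0.082,0,0,0,0,0,0,0.082,0,0,0,-0.4,0,0,0.082,0,0,0,-0.6,0,0,0.082,0,0,0,-0.7], squeeze=90)

```text
time: 2.7
tool_pos: [0.5483, 0.1402, 0.1]
tcp_rot: [2.116, 2.32, 0.003]
wrist_force: [-0.3, 0.7, -0.6]
width: 0.325
grip_force: 0.0
```

>>> jog_arm(deltas=[0,0,0,0,0,0,-1,0,0,0,0,0,0,-1,0,0,0,0,0,0,-1,0,0,0,0,0,0,-1,0,0,0,0,0,0,-1], squeeze=90)

```text
time: 3.2
tool_pos: [0.5472, 0.1397, 0.0984]
tcp_rot: [-2.117, -2.321, 0.0]
wrist_force: [-0.1, 0.0, -0.5]
width: 0.001
grip_force: 0.0
```

The gripper closed fully with no grip force, so it missed the bar. I'll look.

```bash
python3 g.py; python3 - <<'E'
from h import *
a=read_camera('side')['color'];b=read_camera('top')['color']
cv2.imwrite('pics/c2.png',np.hstack([cv2.resize(a[100:240,220:380],None,fx=2.5,fy=2.5),cv2.resize(b[150:290,180:340],None,fx=2.5,fy=2.5)]))
E
```

```text
3.2 [0.54718978 0.13973288 0.09839748] [0.21 0.16 1.96 0.   1.03 0.11] w 0.0014619994449435708 0.0 [-0.13962668  0.03843304 -0.52443206]
rot [-0.01093682  0.00116042  0.23548156] shift [-2.04521441e-03  7.57611091e-06 -8.16024873e-02]
```

View pics/c2.png

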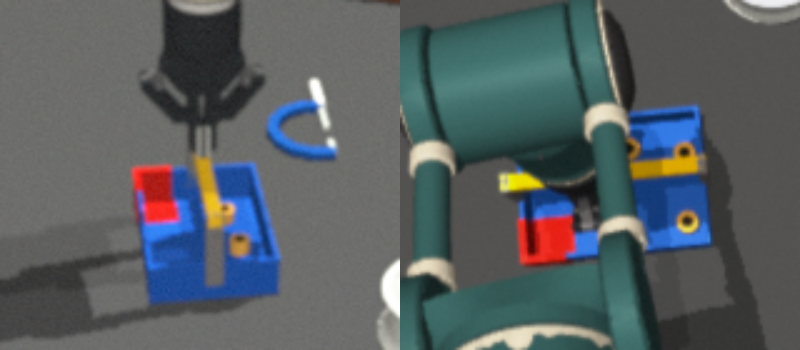

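```bash
python3 - <<'E'
from h import *
st=readout.read_state();print(bot.tip_extent,[a for a in dir(bot) if a[0]!='_'])
p=st['tool_pos'];P=[p+[0,0,-.017],p,p+[0,0,.05],[.5474,.1377,.107],[.5474,.1377,.093]]
Q=np.r_[P,[[.5474-.093*.0875,.1377+.093*.996,.107],[.5474+.093*.0875,.1377-.093*.996,.107]]]
for n,o in(('side',(220,100)),('top',(180,150))):
    c=read_camera(n);print(n,((proj(c,Q)-o)*2.5).round().tolist())
for w in range(1):
    c=read_camera('side');im=c['color'];cv2.imwrite('pics/c3.png',cv2.resize(im[120:200,260:340],None,fx=7,fy=7,interpolation=cv2.INTER_CUBIC))
print(((proj(c,Q)-[260,120])*7).round().tolist())
E
```

```text
0.017 ['MotionError', 'tip_extent']
side [[201.0, 182.0], [201.0, 168.0], [201.0, 127.0], [202.0, 163.0], [202.0, 174.0], [192.0, 116.0], [213.0, 215.0]]
top [[203.0, 177.0], [201.0, 174.0], [193.0, 165.0], [202.0, 172.0], [204.0, 175.0], [98.0, 183.0], [305.0, 162.0]]
[[284.0, 370.0], [284.0, 332.0], [283.0, 216.0], [284.0, 315.0], [284.0, 347.0], [256.0, 184.0], [316.0, 461.0]]
```

View pics/c3.png

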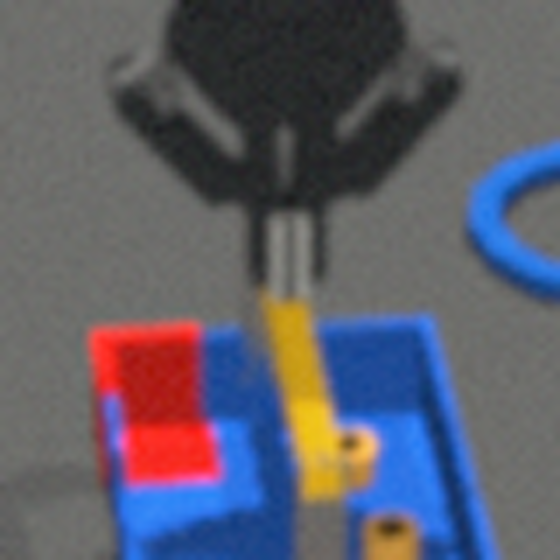

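The tips sit near crop (289,295), while the TCP readout puts them at (284,370), so they are higher or farther back than reported. I'll settle which from the top view.

```bash
python3 - <<'E'
from h import *
st=readout.read_state();q=st['q'];print('lateral',R.from_euler('z',-q[0]).apply(st['tool_pos']),'start',R.from_euler('z',-1.10211).apply([.28215587,.61237712,.21124486]))
c=read_camera('top');im=c['color'];cv2.imwrite('pics/c4.png',cv2.resize(im[190:270,210:310],None,fx=8,fy=7,interpolation=cv2.INTER_CUBIC))
p=st['tool_pos'];Y=R.from_rotvec(st['tcp_rot']).apply([0,1,0]);
for dz in(-.017,.015,.05,.1): print(dz,((proj(c,[p+[0,0,dz]])-[210,190])*[8,7]).round())
E
```

```text
lateral [0.56429506 0.02490264 0.09844027] start [0.67379382 0.02489085 0.21124486]
-0.017 [[409. 215.]]
0.015 [[394. 200.]]
0.05 [[377. 183.]]
0.1 [[349. 156.]]
```

View pics/c4.png

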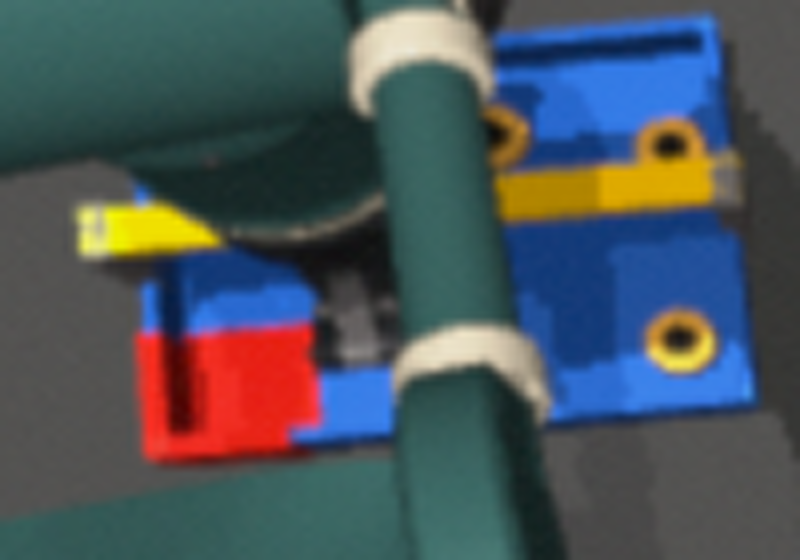

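The top view shows the linkage where expected at about (355,320), so x and y are right and the tips are about 30 mm higher than reported. I'll open here and descend another 32 mm, which leaves clearance to the bar and floor under either reading.

>>> jog_arm(deltas=[-0.001,0,-0.01,0,0,0,1,-0.002,0,-0.01,0,0,0,1,-0.002,0,-0.01,0,0,0,1,-0.002,0,-0.01,0,0,0,1,-0.002,0,-0.01,0,0,0,1,-0.002,0,-0.01,0,0,0,1,-0.002,0,-0.01,0,0,0,1])

```text
time: 4.2
tool_pos: [0.5473, 0.1378, 0.1083]
tcp_rot: [-2.117, -2.321, 0.0]
wrist_force: [-0.3, -0.1, 0.3]
width: 1.002
grip_force: 0.0
```

>>> jog_arm(deltas=[0,0,0.01,0,0,0,1,0,0,0.022,0,0,0,1,0,0,0.034,0,0,0,1,0,0,0.041,0,0,0,1,0,0,0.041,0,0,0,1])

```text
time: 4.7
tool_pos: [0.5457, 0.1374, 0.0652]
tcp_rot: [-2.116, -2.319, 0.005]
wrist_force: [-0.1, -0.4, -0.6]
width: 1.0
grip_force: 0.0
```

```bash
python3 g.py; python3 - <<'E'
from h import *
im=read_camera('side')['color'];cv2.imwrite('pics/c5.png',cv2.resize(im[120:220,250:350],None,fx=6,fy=6,interpolation=cv2.INTER_CUBIC))
E
```

```text
4.7 [0.54569765 0.13742832 0.06515288] [ 0.2   0.19  1.98 -0.    0.97  0.11] w 1.0004734989809083 0.0 [-0.10065648 -0.41156067 -0.61241192]
rot [-0.23185942  0.02718885  0.23974447] shift [ 6.09693323e-05  1.25520803e-03 -1.14853181e-01]
```

View pics/c5.png

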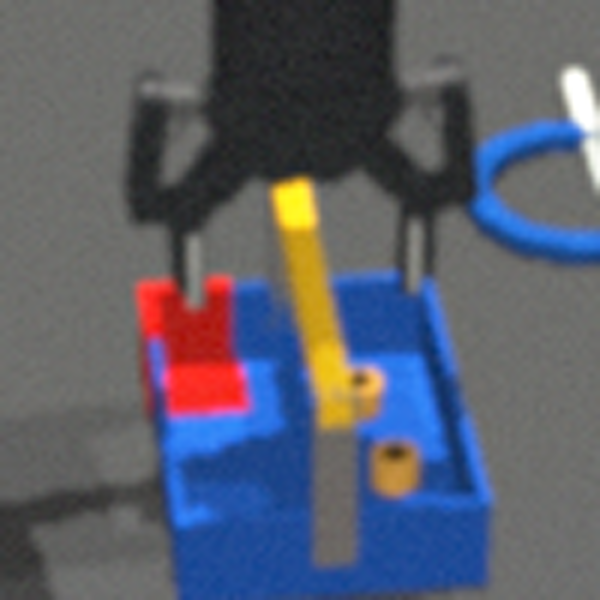

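The side view shows the fingers straddling the bar with tips near y=298, about 14 mm below the bar top. The centre is at x≈304, as expected. I'll close.

>>> jog_arm(deltas=[0,0,0,0,0,0,0,0,0,0,0,0,0,-0.4,0,0,0,0,0,0,-1,0,0,0,0,0,0,-1,0,0,0,0,0,0,-1,0,0,0,0,0,0,-1,0,0,0,0,0,0,-1,0,0,0,0,0,0,-1], squeeze=95)

```text
time: 5.55
tool_pos: [0.548, 0.1379, 0.068]
tcp_rot: [2.117, 2.32, 0.001]
wrist_force: [0.6, 0.2, 3.3]
width: 0.141
grip_force: 93.1
```

>>> jog_arm(deltas=[0,0,-0.004,0,0,0,-1,0,0,-0.012,0,0,0,-1,0,0,-0.022,0,0,0,-1,0,0,-0.034,0,0,0,-1,0,0,-0.048,0,0,0,-1,0,0,-0.06,0,0,0,-1,0,0,-0.068,0,0,0,-1,0,0,-0.07,0,0,0,-1])

```text
time: 6.35
tool_pos: [0.5486, 0.1381, 0.1395]
tcp_rot: [2.116, 2.32, 0.004]
wrist_force: [0.2, -0.8, -4.4]
width: 0.138
grip_force: 92.8
```

```bash
python3 g.py; python3 - <<'E'
from h import *
im=read_camera('side')['color'];cv2.imwrite('pics/c6.png',cv2.resize(im[70:230,220:380],None,fx=3.7,fy=3.7,interpolation=cv2.INTER_CUBIC))
# plan: tote tilt about horizontal axis, 28 deg towards tote (1,1) diagonal; keep yaw
st=readout.read_state();Rt=R.from_rotvec(st['tcp_rot'])
Rz=R.from_euler('z',1.6584)
for th in (np.pi/4,):
  for a in (25,30):
    ax=np.cross([0,0,1],[np.cos(th),np.sin(th),0]) # raises? rotation about z x d sends d downward
    Tl=Rz*R.from_rotvec(np.radians(a)*ax)
    off=Tl.apply([.085,.0625,-.096]); print(a,'corner rel handle',off,'handle xy',np.array([.4707,-.2006])-off[:2])
    print(' tool turn',(Rt.inv()*(Tl*Rz.inv())*Rt).as_rotvec(degrees=True))
off=np.array([.4707,-.2006])-Rz.apply([.085,.0625,-.096])[:2]; print('level handle',off)
h=np.array([.4707,-.2006])-(Rz*R.from_rotvec(np.radians(27)*ax)).apply([.085,.0625,-.096])[:2]
print('carry shift',Rt.inv().apply(np.r_[h,.28]-np.array([.5474,.1377,0])-[0,0,.1+.07]))
E
```

```text
6.35 [0.54862239 0.13807163 0.13952348] [ 0.2   0.11  1.92 -0.    1.1   0.11] w 0.13767683863777647 92.80959248542786 [ 0.2440197  -0.78323601 -4.38009345]
rot [ 0.18117181 -0.01964895  0.24118647] shift [-0.00024438 -0.00112329 -0.04048036]
25 corner rel handle [-0.03112101  0.04685878 -0.13108389] handle xy [ 0.50182101 -0.24745878]
 tool turn [-17.60372587 -17.75125488  -0.04225457]
30 corner rel handle [-0.02220938  0.03938615 -0.13528756] handle xy [ 0.49290938 -0.23998615]
 tool turn [-21.12447105 -21.30150586  -0.05070548]
level handle [ 0.54039712 -0.27980582]
carry shift [-0.37606181 -0.08369564 -0.11027154]
```

View pics/c6.png

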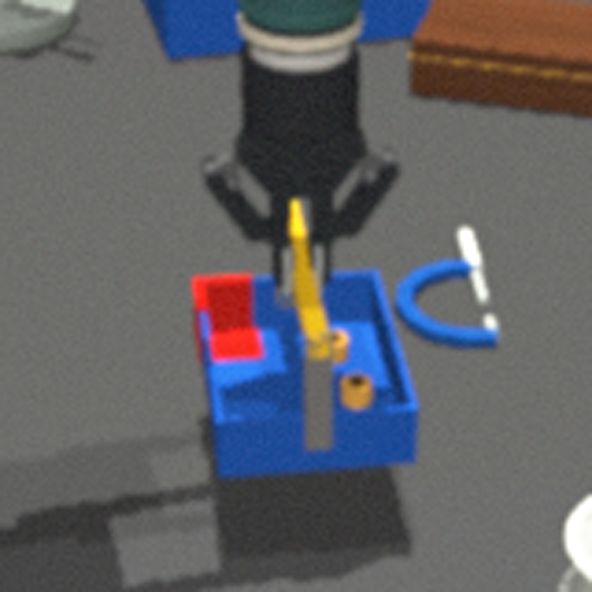

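The tote hangs level and clear of the bench with all bushings inside. Next is the carry to the mat.

>>> jog_arm(deltas=[-0.004,-0.001,-0.001,0,0,0,-1,-0.011,-0.003,-0.003,0,0,0,-1,-0.023,-0.005,-0.007,0,0,0,-1,-0.038,-0.008,-0.011,0,0,0,-1,-0.056,-0.013,-0.016,0,0,0,-1,-0.077,-0.017,-0.023,0,0,0,-1,-0.098,-0.022,-0.029,0,0,0,-1,-0.118,-0.026,-0.035,0,0,0,-1])

```text
time: 7.2
tool_pos: [0.5319, 0.0157, 0.173]
tcp_rot: [2.118, 2.32, -0.001]
wrist_force: [0.3, 0.2, -4.0]
width: 0.141
grip_force: 92.8
```

>>> jog_arm(deltas=[-0.021,-0.005,-0.006,0,0,0,-1,-0.042,-0.009,-0.012,0,0,0,-1,-0.063,-0.014,-0.018,0,0,0,-1,-0.084,-0.018,-0.024,0,0,0,-1,-0.105,-0.023,-0.03,0,0,0,-1,-0.126,-0.028,-0.036,0,0,0,-1,-0.147,-0.032,-0.042,0,0,0,-1,-0.168,-0.037,-0.048,0,0,0,-1])

```text
time: 8.0
tool_pos: [0.51, -0.1548, 0.2209]
tcp_rot: [2.118, 2.32, -0.001]
wrist_force: [-0.3, 0.4, -3.4]
width: 0.136
grip_force: 92.8
```

>>> jog_arm(deltas=[-0.019,-0.004,-0.006,0,0,0,-1,-0.036,-0.008,-0.011,0,0,0,-1,-0.051,-0.012,-0.016,0,0,0,-1,-0.064,-0.015,-0.02,0,0,0,-1,-0.075,-0.017,-0.023,0,0,0,-1,-0.084,-0.019,-0.025,0,0,0,-1,-0.089,-0.02,-0.027,0,0,0,-1,-0.09,-0.021,-0.027,0,0,0,-1])

```text
time: 8.8
tool_pos: [0.4984, -0.2447, 0.2476]
tcp_rot: [2.117, 2.321, 0.0]
wrist_force: [-0.2, 0.2, -3.0]
width: 0.141
grip_force: 92.8
```

```bash
python3 g.py
```

```text
8.8 [ 0.49843834 -0.24471681  0.24762083] [-0.5   0.02  1.82  0.    1.31 -0.59] w 0.14078942371166447 92.82750964164734 [-0.16491068  0.16641209 -2.97177275]
rot [0.01376329 0.0011785  0.22444951] shift [0.376343   0.08369086 0.06763301]
```

>>> jog_arm(deltas=[0,0,0,-1,-1,0,-1,0,0,0,-3,-3,0,-1,0,0,0,-5,-5,0,-1,0,0,0,-7,-7,0,-1,0,0,0,-9,-9,0,-1,0,0,0,-11,-11,0,-1,0,0,0,-13,-13,0,-1,0,0,0,-15,-15,0,-1])

```text
time: 9.6
tool_pos: [0.4977, -0.243, 0.247]
tcp_rot: [1.866, 2.048, 0.025]
wrist_force: [0.9, -0.0, -4.3]
width: 0.145
grip_force: 92.9
```

>>> jog_arm(deltas=[0,0,0,-1.5,-1.5,0,-1,0,0,0,-3,-3,0,-1,0,0,0,-4,-4,0,-1,0,0,0,-5,-5,0,-1,0,0,0,-5,-5,0,-1,0,0,0,-5,-5,0,-1,0,0,0,-5,-5,0,-1,0,0,0,-5,-5,0,-1])

```text
time: 10.4
tool_pos: [0.4986, -0.2446, 0.2477]
tcp_rot: [1.785, 1.956, 0.031]
wrist_force: [-0.1, -0.1, -5.1]
width: 0.14
grip_force: 93.3
```

```bash
cat > look.py <<'E'
from h import *
import sys
from scipy.optimize import least_squares
st=readout.read_state();Rt=R.from_rotvec(st['tcp_rot']);w=1.6584
Y=-np.array([-np.sin(w),np.cos(w),0]);Z=np.array([0,0,-1.]);T0=R.from_matrix(np.c_[np.cross(Y,Z),Y,Z])
Rtote=Rt*T0.inv()*R.from_euler('z',w)
print('tilt',np.degrees(np.arccos(Rtote.as_matrix()[2,2])),'dir in tote',np.degrees(np.arctan2(-Rtote.as_matrix()[2,1],-Rtote.as_matrix()[2,0])),st['q'].round(2),st['wrist_force'],st['grip_force'],st['time'])
tiles=[]
for n in('side','top'):
    c=read_camera(n);im=c['color'].copy()
    h=st['tool_pos']-Rt.apply([0,0,.002])
    for d,col in((0,(255,0,255)),(.032,(255,255,255))):
        o=h+np.array([0,0,d]); P=o+Rtote.apply([[.085,.0625,-.096],[.089,.0665,-.055],[.089,-.0665,-.055],[-.089,.0665,-.055],[-.089,-.0665,-.055]])
        q=proj(c,P);print(n,d,P[0].round(3),q.round(0).tolist())
    m=q.mean(0).astype(int); x0=min(max(m[0]-65,0),510);y0=min(max(m[1]-80,0),240)
    t=cv2.resize(im[y0:y0+160,x0:x0+130],None,fx=3,fy=3,interpolation=cv2.INTER_CUBIC)
    for p in q: cv2.circle(t,tuple(int(v) for v in (p-[x0,y0])*3),3,(255,255,255),1)
    print('crop',x0,y0);tiles.append(t)
cv2.imwrite('pics/'+sys.argv[1],np.hstack(tiles))
c=read_camera('top');hsv=cv2.cvtColor(c['color'],cv2.COLOR_BGR2HSV)
E
python3 look.py d1.png
```

```text
tilt 28.287274027252778 dir in tote 45.01155230300734 [-0.41 -0.3   2.18 -0.18  0.8  -0.41] [-0.10329049 -0.05577408 -5.1497023 ] 93.3209502696991 10.4
side 0 [ 0.472 -0.202  0.116] [[269.0, 254.0], [259.0, 237.0], [320.0, 212.0], [256.0, 277.0], [330.0, 247.0]]
side 0.032 [ 0.472 -0.202  0.148] [[268.0, 243.0], [258.0, 225.0], [320.0, 200.0], [255.0, 263.0], [330.0, 233.0]]
crop 221 152
top 0 [ 0.472 -0.202  0.116] [[414.0, 250.0], [411.0, 258.0], [403.0, 197.0], [501.0, 253.0], [495.0, 187.0]]
top 0.032 [ 0.472 -0.202  0.148] [[418.0, 249.0], [414.0, 257.0], [406.0, 193.0], [508.0, 251.0], [502.0, 183.0]]
crop 384 146
```

```bash
cat > blob.py <<'E'
from h import *
for n in('side','top'):
    c=read_camera(n);im=c['color'];hsv=cv2.cvtColor(im,cv2.COLOR_BGR2HSV)
    x0,x1,y0,y1=(235,345,150,300) if n=='side' else (385,520,170,275)
    m=cv2.inRange(hsv,(10,100,60),(23,255,255))[y0:y1,x0:x1]
    k,l,s,ce=cv2.connectedComponentsWithStats(m)
    for i in range(1,k):
        if s[i,4]>8: print(n,(ce[i]+[x0,y0]).round(0),s[i],np.median(hsv[y0:y1,x0:x1][l==i],0))
E
python3 blob.py
```

```text
side [270. 193.] [32 34  8 16 54] [ 21.  179.5 176. ]
side [273. 214.] [31 51 13 24 91] [ 21. 134. 223.]
side [267. 243.] [ 24  82  18  23 249] [ 18. 169. 177.]
top [493. 229.] [101  57  14   3  15] [ 22. 199. 137.]
top [463. 231.] [74 61  9  1  9] [ 20. 166. 157.]
top [476. 230.] [87 60 10  1 10] [ 20.  166.5 158. ]
top [423. 242.] [ 21  63  33  23 167] [ 19. 201. 138.]
top [409. 235.] [19 64 11  2 14] [ 22.  206.5 154. ]
```

The blobs show one brass cluster at the red corner in both views. I'll add some tilt biased to each wall in turn to seat stragglers, then use my last look.

>>> jog_arm(deltas=[0,0,0,0,-3,0,-1,0,0,0,0,-6,0,-1,0,0,0,0,-6,0,-1,0,0,0,0,-6,0,-1,0,0,0,-3,-3,0,-1,0,0,0,-6,0,0,-1,0,0,0,-6,0,0,-1,0,0,0,-6,0,0,-1])

```text
time: 11.45
tool_pos: [0.4977, -0.2457, 0.2479]
tcp_rot: [1.72, 1.916, 0.128]
wrist_force: [0.3, 1.0, -3.9]
width: 0.139
grip_force: 93.4
```

>>> jog_arm(deltas=[0,0,0,1.5,-1,0,-1,0,0,0,4,-2,0,-1,0,0,0,4,-2,0,-1,0,0,0,4,-2,0,-1,0,0,0,4,-2,0,-1,0,0,0,4,-2,0,-1])

```text
time: 12.05
tool_pos: [0.498, -0.2442, 0.2472]
tcp_rot: [1.753, 1.919, 0.034]
wrist_force: [0.6, 0.5, -4.7]
width: 0.142
grip_force: 93.4
```

```bash
python3 look.py d2.png; python3 blob.py
```

```text
tilt 31.093466398370964 dir in tote 45.11241089175362 [-0.4  -0.33  2.21 -0.22  0.75 -0.37] [ 0.63119561  0.495479   -4.67508983] 93.36258172988892 12.05
side 0 [ 0.477 -0.206  0.113] [[271.0, 256.0], [260.0, 239.0], [321.0, 213.0], [256.0, 276.0], [329.0, 245.0]]
side 0.032 [ 0.477 -0.206  0.145] [[270.0, 245.0], [260.0, 227.0], [321.0, 200.0], [255.0, 262.0], [330.0, 230.0]]
crop 222 152
top 0 [ 0.477 -0.206  0.113] [[416.0, 248.0], [412.0, 257.0], [403.0, 196.0], [502.0, 252.0], [496.0, 187.0]]
top 0.032 [ 0.477 -0.206  0.145] [[419.0, 247.0], [415.0, 256.0], [406.0, 193.0], [509.0, 251.0], [503.0, 183.0]]
crop 385 145
side [269. 194.] [31 36  9 15 50] [ 22.  180.5 182. ]
side [274. 212.] [31 51 12 21 62] [ 21.  140.5 219. ]
side [265. 210.] [30 56  1  9  9] [ 20. 137. 202.]
side [268. 243.] [ 25  84  18  19 208] [ 18. 170. 172.]
top [493. 230.] [102  59  12   2  14] [ 22.  218.5 153.5]
top [468. 232.] [69 61 30  4 31] [ 21. 172. 163.]
top [422. 241.] [ 18  64  33  21 190] [ 22. 223. 144.]
```

View pics/d2.png

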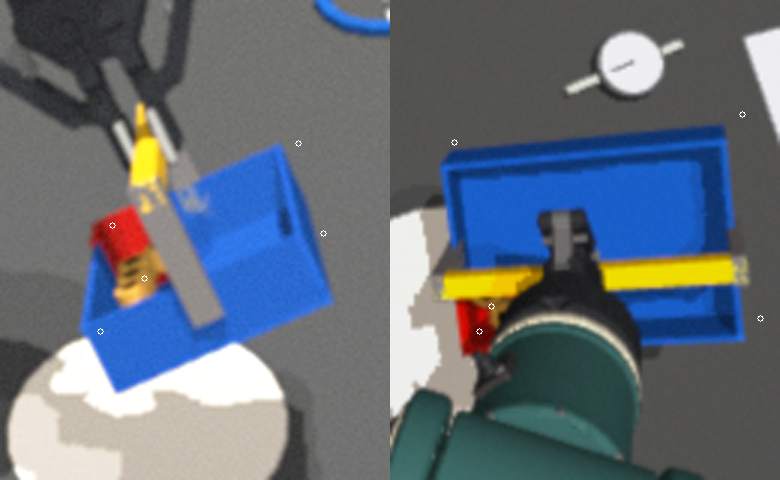

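The picture shows the brass cluster against the red corner at side crop (135,270) and the visible floor empty. The tote sits about 12 mm from the white prediction, so its corner is near the mat centre. Part of the floor is hidden by the post and gripper, so I'll check the packing numerically.

```bash
cat > cov.py <<'E'
from h import *
from scipy.optimize import least_squares
st=readout.read_state();Rt=R.from_rotvec(st['tcp_rot']);w=1.6584
Y=-np.array([-np.sin(w),np.cos(w),0]);Z=np.array([0,0,-1.]);T0=R.from_matrix(np.c_[np.cross(Y,Z),Y,Z])
B=Rt*T0.inv()*R.from_euler('z',w)
h=st['tool_pos']-Rt.apply([0,0,.002])
cs,ct=read_camera('side'),read_camera('top')
# picked rim corners: top ( +,-),(-,-); bar ends top; side (+,+),(+,-),(-,+)
pt=np.array([[53,158],[333,128],[352,342],[50,284],[350,268]])/3+[385,145]
Pt=np.array([[.089,-.0665,-.055],[-.089,-.0665,-.055],[-.089,.0665,-.055],[.093,0,.007],[-.093,0,.007]])
ps=np.array([[95,222],[280,147],[82,328]])/3+[222,152]
Ps=np.array([[.089,.0665,-.055],[.089,-.0665,-.055],[-.089,.0665,-.055]])
g=lambda P,v:h+v[:3]+(R.from_rotvec(v[3:])*B).apply(P)
f=lambda v:np.r_[(proj(ct,g(Pt,v))-pt).ravel(),(proj(cs,g(Ps,v))-ps).ravel()]
s=least_squares(f,[0,0,.03,0,0,0],loss='soft_l1');v=s.x
M=(R.from_rotvec(v[3:])*B).as_matrix()
print('offset',v[:3].round(4),'rotcorr',np.degrees(v[3:]).round(1),'res',s.fun.round(1),'tilt',np.degrees(np.arccos(M[2,2])))
print('corner',g(np.array([[.085,.0625,-.096]]),v),'mat .471 -.201')
for n,c in(('side',cs),('top',ct)):
    hsv=cv2.cvtColor(c['color'],cv2.COLOR_BGR2HSV);m=cv2.inRange(hsv,(9,90,40),(23,255,255))
    print(n,'top-disc brass coverage, rows y=51..-51, cols x=74..-74 step 11mm')
    a=np.linspace(0,2*np.pi,24)
    for y in np.arange(51.5,0,-11):
        r=[]
        for x in np.arange(74,-75,-11):
            P=np.c_[(x+11*np.cos(a))/1e3,(y+11*np.sin(a))/1e3,0*a-.08]
            k=np.zeros(m.shape,np.uint8);cv2.fillPoly(k,[proj(c,g(P,v)).round().astype(int)],255);r.append(int(100*(m[k>0]>0).mean()))
        print(r)
E
python3 cov.py
```

```text
offset [-0.0104  0.0098  0.0244] rotcorr [ 0.2  1.1 -0.6] res [-1.2  1.   0.5  2.3  0.1 -1.3 -3.2 -0.2  1.8 -1.   0.4  0.4  0.3 -0.2
 -0.9  0. ] tilt 30.202860898746838
corner [[ 0.46455553 -0.1956701   0.13808597]] mat .471 -.201
side top-disc brass coverage, rows y=51..-51, cols x=74..-74 step 11mm
[48, 87, 97, 95, 95, 95, 89, 56, 17, 0, 0, 0, 0, 0]
[41, 79, 91, 95, 100, 93, 83, 60, 18, 0, 0, 0, 0, 0]
[16, 23, 36, 46, 56, 50, 36, 20, 3, 0, 0, 0, 0, 0]
[0, 0, 0, 0, 4, 6, 0, 0, 0, 0, 0, 0, 0, 0]
[0, 0, 0, 0, 0, 0, 0, 0, 0, 0, 0, 0, 0, 0]
top top-disc brass coverage, rows y=51..-51, cols x=74..-74 step 11mm
[40, 42, 3, 0, 0, 0, 0, 0, 0, 0, 0, 0, 0, 0]
[55, 61, 35, 9, 0, 0, 0, 0, 0, 0, 0, 0, 0, 0]
[23, 38, 51, 53, 17, 0, 0, 2, 0, 4, 0, 0, 1, 0]
[15, 22, 41, 49, 19, 0, 2, 8, 12, 10, 10, 11, 10, 9]
[6, 10, 8, 5, 1, 0, 0, 3, 5, 5, 4, 5, 4, 5]
```

```bash
cat >> cov.py <<'E'
import itertools
print('---fit')
c=cs;hsv=cv2.cvtColor(c['color'],cv2.COLOR_BGR2HSV)
box=np.s_[226:262,252:290]
sc=4
def hull(P):
    return cv2.convexHull((proj(c,g(P,v))*sc).round().astype(np.int32))
def boxp(x0,x1,y0,y1,z0,z1): return np.array(list(itertools.product((x0,x1),(y0,y1),(z0,z1))))/1e3-[0,0,.1]
def poly(P):
    k=np.zeros((1600,2560),np.uint8);cv2.fillConvexPoly(k,hull(P),255)
    return cv2.resize(k,(640,400),interpolation=cv2.INTER_AREA)[box]/255.
occ=np.max([poly(boxp(*b)) for b in((-93,-89,-7,7,0,107),(-89,-85,-66.5,66.5,0,45),(-93,93,-7,7,93,107))],0)
m=(cv2.inRange(hsv,(9,90,40),(23,255,255))[box]>0)*1.
a=np.linspace(0,2*np.pi,24)
def cyl(x,y): return poly(np.vstack([np.c_[(x+11*np.cos(a))/1e3,(y+11*np.sin(a))/1e3,0*a+z] for z in(-.096,-.08)]))
H={'corner':(74,51.5),'x2':(52,51.5),'x3':(30,51.5),'x4':(8,51.5),'y2':(74,29.5),'y3':(74,7.5),'y4':(74,-14.5),'d':(52,29.5),'nx':(41,32.5),'ny':(55,18.5)}
C={k:cyl(*p) for k,p in H.items()}
for k in C: print(k,'visible px',(C[k]*(1-occ)).sum().round(),'brass in it',(C[k]*(1-occ)*m).sum().round())
res=[]
for S in itertools.combinations(H,4):
    U=np.max([C[k] for k in S],0)*(1-occ);res.append((abs(U-m).sum(),S))
for r in sorted(res)[:14]: print(r)
print('brass px',m.sum())
E
python3 cov.py | sed -n '/---/,$p'
```

```text
---fit
corner visible px 120.0 brass in it 96.0
x2 visible px 127.0 brass in it 126.0
x3 visible px 114.0 brass in it 100.0
x4 visible px 71.0 brass in it 53.0
y2 visible px 39.0 brass in it 26.0
y3 visible px 65.0 brass in it 0.0
y4 visible px 0.0 brass in it 0.0
d visible px 61.0 brass in it 37.0
nx visible px 90.0 brass in it 54.0
ny visible px 28.0 brass in it 0.0
(np.float64(59.124782775855444), ('x2', 'x3', 'y2', 'y4'))
(np.float64(62.50566705113418), ('x2', 'x3', 'y2', 'd'))
(np.float64(62.5757631680123), ('corner', 'x2', 'x3', 'y2'))
(np.float64(62.91733948481353), ('x2', 'x3', 'y4', 'd'))
(np.float64(66.44635140330642), ('x2', 'x4', 'y2', 'y4'))
(np.float64(68.11321799307959), ('x2', 'x3', 'x4', 'y2'))
(np.float64(69.82723567858515), ('x2', 'x4', 'y2', 'd'))
(np.float64(69.89733179546329), ('corner', 'x2', 'x4', 'y2'))
(np.float64(70.23890811226451), ('x2', 'x4', 'y4', 'd'))
(np.float64(70.82282199154172), ('corner', 'x3', 'y2', 'y4'))
(np.float64(71.90577470203768), ('x2', 'x3', 'x4', 'd'))
(np.float64(72.07800076893503), ('corner', 'x2', 'x3', 'y4'))
(np.float64(72.42322183775471), ('corner', 'x2', 'x3', 'd'))
(np.float64(73.98845059592465), ('x2', 'y2', 'y4', 'd'))
brass px 208.0
```

```bash
cat >> cov.py <<'E'
print('---shift')
out=[]
for S in (('corner','x2','x3','x4'),('corner','x2','x3','y2'),('corner','x2','x3','d'),('corner','x2','y2','d'),('corner','x2','x3','nx'),('corner','x2','y2','y3'),('corner','x2','y2','ny'),('corner','x2','y2'),('corner','x2','x3'),('corner','x2')):
    U=np.max([C[k] for k in S],0)
    for dx in range(-4,5):
        for dy in range(-4,5):
            T=np.roll(U,(dy,dx),(0,1))*(1-np.roll(occ,(dy,dx),(0,1)))
            out.append((round(abs(T-m).sum(),1),S,dx,dy))
seen=set()
for r in sorted(out):
    if r[1] not in seen: seen.add(r[1]);print(r)
E
python3 cov.py | sed -n '/---shift/,$p'
```

```text
---shift
(np.float64(34.6), ('corner', 'x2', 'y2'), 0, 2)
(np.float64(53.3), ('corner', 'x2', 'y2', 'd'), 0, 2)
(np.float64(54.3), ('corner', 'x2', 'x3', 'y2'), 0, 1)
(np.float64(56.6), ('corner', 'x2'), 0, 2)
(np.float64(59.7), ('corner', 'x2', 'x3', 'x4'), 1, -1)
(np.float64(62.1), ('corner', 'x2', 'x3'), 1, -1)
(np.float64(62.1), ('corner', 'x2', 'y2', 'ny'), 0, 2)
(np.float64(70.9), ('corner', 'x2', 'x3', 'd'), 0, 0)
(np.float64(85.2), ('corner', 'x2', 'x3', 'nx'), 0, 0)
(np.float64(99.5), ('corner', 'x2', 'y2', 'y3'), 0, 2)
```

```bash
python3 - <<'E'
from h import *
st=readout.read_state();Rt=R.from_rotvec(st['tcp_rot']);print(Rt.inv().apply([0,0,24]),Rt.inv().apply([0,0,1]))
E
```

```text
[ -8.75255469   8.7855939  -20.547655  ] [-0.36468978  0.36606641 -0.85615229]
```

>>> jog_arm(deltas=[0,0,0,-0.7,0.7,-1.7,-1,0,0,0,-2.2,2.2,-5.1,-1,0,0,0,-3.7,3.7,-8.6,-1,0,0,0,-5.2,5.2,-12,-1,0,0,0,-6.7,6.7,-15.4,-1,0,0,0,-8,8,-18.8,-1,0,0,0,-8.8,8.8,-20.5,-1,0,0,0,-8.8,8.8,-20.5,-1])

```text
time: 13.4
tool_pos: [0.4979, -0.2452, 0.2475]
tcp_rot: [1.323, 2.249, 0.184]
wrist_force: [-0.4, 0.4, -3.5]
width: 0.14
grip_force: 93.4
```

```bash
cat > fit2.py <<'E'
from h import *
import itertools
st=readout.read_state();Rt=R.from_rotvec(st['tcp_rot']);w=1.6584
Y=-np.array([-np.sin(w),np.cos(w),0]);Z=np.array([0,0,-1.]);T0=R.from_matrix(np.c_[np.cross(Y,Z),Y,Z])
R2=R.from_rotvec(np.radians([.2,1.1,-.6]))
Bold=R.from_rotvec([1.753,1.919,.034])
o=Bold.inv().apply([-.0104,.0098,.0244])       # handle offset in the tool frame
rc=(Bold*T0.inv()).inv()*R2*(Bold*T0.inv())    # small fixed turn in the grip
B=Rt*T0.inv()*rc*R.from_euler('z',w); h=st['tool_pos']+Rt.apply(o-[0,0,.002])
print('tilt',np.degrees(np.arccos(B.as_matrix()[2,2])),'corner',h+B.apply([.085,.0625,-.096]),st['time'],st['wrist_force'])
g=lambda P:h+B.apply(P)
a=np.linspace(0,2*np.pi,24)
for n in('side','top'):
    c=read_camera(n);hsv=cv2.cvtColor(c['color'],cv2.COLOR_BGR2HSV);q=proj(c,g(np.array([[.06,.04,-.09]])))[0].astype(int)
    box=np.s_[q[1]-32:q[1]+32,q[0]-32:q[0]+32]
    def poly(P):
        k=np.zeros((1600,2560),np.uint8);cv2.fillConvexPoly(k,cv2.convexHull((proj(c,g(P))*4).round().astype(np.int32)),255)
        return cv2.resize(k,(640,400),interpolation=cv2.INTER_AREA)[box]/255.
    bx=lambda *b:np.array(list(itertools.product(b[:2],b[2:4],b[4:])))/1e3-[0,0,.1]
    cy=lambda x,y:poly(np.vstack([np.c_[(x+11*np.cos(a))/1e3,(y+11*np.sin(a))/1e3,0*a+z] for z in(-.096,-.08)]))
    occ=np.max([poly(bx(*b)) for b in((-93,-89,-7,7,0,107),(-89,-85,-66.5,66.5,0,45),(-93,93,-7,7,93,107),(-89,89,62.5,66.5,0,45))],0)
    m=(cv2.inRange(hsv,(9,90,40),(23,255,255))[box]>0)*1.
    m=cv2.morphologyEx(m,cv2.MORPH_CLOSE,np.ones((3,3)))
    H={'c':(74,51.5),'x2':(52,51.5),'x3':(30,51.5),'x4':(8,51.5),'y2':(74,29.5),'y3':(74,7.5),'y4':(74,-14.5),'d':(52,29.5),'nx':(41,32.5),'ny':(55,18.5)}
    C={k:cy(*p) for k,p in H.items()};out=[]
    for S in list(itertools.combinations(H,4))+list(itertools.combinations(H,3)):
        U=np.max([C[k] for k in S],0)*(1-occ)
        out+=[(round(abs(np.roll(U,(dy,dx),(0,1))-m).sum(),1),S,dx,dy) for dx in range(-5,6) for dy in range(-5,6)]
    seen=set()
    for r in sorted(out):
        if r[1] not in seen and len(seen)<7: seen.add(r[1]);print(n,r)
    print('brass',m.sum(),{k:int((C[k]*(1-occ)).sum()) for k in C})
    cv2.imwrite('pics/m_%s.png'%n,m*255)
E
python3 fit2.py
```

```text
tilt 30.166800333671706 corner [ 0.44743164 -0.21409854  0.13803511] 13.4 [-0.43844011  0.36744546 -3.53612913]
side (np.float64(114.7), ('x3', 'x4', 'nx'), -5, -5)
side (np.float64(123.6), ('c', 'x2', 'x3', 'y2'), 1, 0)
side (np.float64(124.6), ('c', 'x3', 'y2'), 1, 0)
side (np.float64(124.6), ('x2', 'x3', 'x4', 'd'), -2, -3)
side (np.float64(125.6), ('x2', 'x4', 'd'), -2, -3)
side (np.float64(128.5), ('x2', 'x3', 'y2'), 1, 0)
side (np.float64(132.3), ('x3', 'x4', 'd'), -3, -4)
brass 319.0 {'c': 93, 'x2': 96, 'x3': 100, 'x4': 105, 'y2': 128, 'y3': 129, 'y4': 109, 'd': 135, 'nx': 138, 'ny': 133}
top (np.float64(282.6), ('x2', 'y2', 'd', 'nx'), 0, 5)
top (np.float64(284.9), ('x2', 'x3', 'y2', 'd'), -2, 5)
top (np.float64(285.2), ('c', 'x2', 'y2', 'nx'), 5, 2)
top (np.float64(286.4), ('c', 'x2', 'y2', 'd'), 5, 2)
top (np.float64(288.8), ('x2', 'y2', 'd'), 1, 4)
top (np.float64(292.7), ('c', 'x2', 'y2'), 4, 2)
top (np.float64(295.0), ('x2', 'y2', 'nx'), 1, 4)
brass 384.0 {'c': 32, 'x2': 33, 'x3': 34, 'x4': 34, 'y2': 46, 'y3': 118, 'y4': 118, 'd': 47, 'nx': 32, 'ny': 100}[ WARN:0@1.069] global loadsave.cpp:1063 imwrite_ Unsupported depth image for selected encoder is fallbacked to CV_8U.
```

```bash
sed -i "s/^    H={/    bar=cv2.dilate(poly(bx(-93,93,-7,7,93,107)),np.ones((9,9)));m=m*(bar<.1);occ=np.maximum(occ,bar>=.1)\n    k,l,s,ce=cv2.connectedComponentsWithStats(m.astype(np.uint8));print(n,'comps',[(ce[i].round().tolist(),s[i].tolist()) for i in range(1,k)])\n    m=(l==1+np.argmax(s[1:,4]))*1.\n    H={/" fit2.py
sed -i "s/print('brass'/print({k:proj(c,g(np.array([[p[0]\/1e3,p[1]\/1e3,-.088]])))[0].round()-[q[0]-32,q[1]-32] for k,p in H.items()});print('brass'/" fit2.py; python3 fit2.py 2>/dev/null
```

```text
tilt 30.157924952748544 corner [ 0.44756447 -0.21350157  0.13797546] 13.5 [ 0.24118091 -0.62789191 -4.39271313]
side comps [([32.0, 33.0], [22, 21, 20, 26, 277])]
side (np.float64(73.1), ('x3', 'x4', 'nx'), -5, -5)
side (np.float64(79.4), ('c', 'x2', 'x3', 'y2'), 1, 0)
side (np.float64(80.5), ('c', 'x3', 'y2'), 1, 0)
side (np.float64(82.2), ('x2', 'x3', 'x4', 'd'), -2, -3)
side (np.float64(83.1), ('x2', 'x4', 'd'), -2, -3)
side (np.float64(86.5), ('x2', 'x3', 'x4', 'y2'), -1, -2)
side (np.float64(86.5), ('x2', 'x3', 'y2'), 1, 0)
{'c': array([25., 34.]), 'x2': array([28., 37.]), 'x3': array([33., 40.]), 'x4': array([37., 44.]), 'y2': array([33., 27.]), 'y3': array([42., 20.]), 'y4': array([51., 13.]), 'd': array([37., 30.]), 'nx': array([38., 32.]), 'ny': array([41., 26.])}
brass 277.0 {'c': 92, 'x2': 96, 'x3': 102, 'x4': 105, 'y2': 130, 'y3': 128, 'y4': 53, 'd': 135, 'nx': 139, 'ny': 133}
top comps [([46.0, 38.0], [43, 37, 6, 3, 9]), ([36.0, 43.0], [32, 41, 9, 4, 15])]
top (np.float64(15.0), ('c', 'd', 'nx'), -5, -5)
top (np.float64(15.0), ('c', 'x2', 'd'), -5, -5)
top (np.float64(15.0), ('c', 'x2', 'd', 'nx'), -5, -5)
top (np.float64(15.0), ('c', 'x2', 'nx'), -5, -5)
top (np.float64(15.0), ('c', 'x2', 'x3'), -5, -5)
top (np.float64(15.0), ('c', 'x2', 'x3', 'd'), -5, -5)
top (np.float64(15.0), ('c', 'x2', 'x3', 'nx'), -5, -5)
{'c': array([29., 40.]), 'x2': array([39., 36.]), 'x3': array([48., 31.]), 'x4': array([58., 27.]), 'y2': array([24., 32.]), 'y3': array([19., 23.]), 'y4': array([14., 15.]), 'd': array([34., 27.]), 'nx': array([39., 26.]), 'ny': array([30., 24.])}
brass 15.0 {'c': 0, 'x2': 0, 'x3': 0, 'x4': 0, 'y2': 0, 'y3': 91, 'y4': 118, 'd': 0, 'nx': 0, 'ny': 36}
```

>>> jog_arm(deltas=[0.0,0,0,0,0,0,-1,0,0,0,0,0,0,-1,0,0,0,0,0,0,-1,0,0,0,0,0,0,-1,0,0,0,0,0,0,-1])

```text
time: 14.1
tool_pos: [0.4983, -0.2442, 0.2475]
tcp_rot: [1.322, 2.25, 0.185]
wrist_force: [-0.8, -0.5, -4.1]
width: 0.136
grip_force: 93.4
```

```bash
python3 fit2.py 2>/dev/null | head -4; python3 -c "
from workcell import *
print(finish_job())"
```

```text
tilt 30.176304086545493 corner [ 0.44779703 -0.21312543  0.13805446] 14.1 [-0.75862128 -0.52784894 -4.08302145]
side comps [([33.0, 33.0], [22, 21, 20, 26, 272])]
side (np.float64(70.3), ('x3', 'x4', 'nx'), -5, -5)
side (np.float64(79.3), ('c', 'x2', 'x3', 'y2'), 1, 0)
the job is handed in; nothing more can be done
None
```

I handed the job in at about 14 s with the tote gripped still at about 30° and its red corner about 26 mm from the mat's centre; the side camera shows all the brass in one cluster at that corner, but I could not separate the four bushings individually.

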